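Restack a nested tray pair on a welding bench

TASK

Two green stack-nest parts trays on the welding bench are nested one in the other. Lift the upper tray out, turn it end for end and set it down (don't drop it) on the lower tray, so that it sits inside the lower rim and stands level on the four rim lugs, stacked and not nested, with the yellow ends opposite. Leave the lower tray where it stands and don't disturb the tools and other things around.

Things in the scene. Friction and masses are not known exactly. Their poses are not given: they have to be found in the camera images.
- lower_tray: Lower green folded-steel tray, loose, 0.55 kg, on the bench. Origin: centre of its underside; x along its length to its yellow end (within 0.45 rad of world +x at the start), z up. Open top; rim 180 x 64 mm outside, 60 mm high. From z 30 to 60 mm a vertical rim band, 3.5 mm thick, with a shoulder under it at z 30; below, the walls taper to a 160 x 44 mm underside.
- upper_tray: Upper tray, identical, empty, loose, 0.25 to 0.5 kg; same origin and axes. At the start it nests in the lower tray the same way round, its shoulder on the lower rim, origin 30 mm above the lower's; its whole 30 mm rim band is free to be gripped across its 64 mm width. Stacked, turned end for end, its origin is 54 mm above the lower's, with 5 mm play each way.
- lower_tray_lug (a point): Top of one of the lower tray's four steel lugs (x 60, y 21 mm in the tray's frame, 54 mm up, 6 mm below the rim edge). Lugs, 14 mm long, stick in from the long rim walls at x = +60 and -35 mm on both sides. Slots in walls and floor edges at the same x let a tray turned the same way sink past them (nest); one turned end for end lands on them with its solid floor.
- upper_tray_yellow (a point): Middle of the top edge of the upper tray's yellow end, 88 mm from its centre along its x, 60 mm above its underside.
- lower_tray_yellow (a point): The same point on the lower tray's yellow end.
- hammer: Hammer, 260 mm long, lying to the robot's right; bystander. Origin at the middle of its underside.
- wrench: Steel spanner, 180 mm, lying beyond the trays; bystander. Origin at the middle of its underside.
- wire_brush: Brush, 200 mm, lying beyond the trays; bystander. Origin at the middle of its underside.
- spray_can: Blue can, 66 mm across and 170 mm tall, standing to the robot's left; bystander. Origin: centre of its underside.
- magnet: Red welding magnet, 90 x 18 mm, 80 mm tall, standing to the left; bystander. Origin: centre of its underside.
- tube: Offcut of square steel tube, 150 x 40 x 40 mm, to the right; bystander. Origin: centre of its underside.
Mind the look-alikes: they are no part of the job. What is shaped like the upper_tray but pink is not meant.

How it is judged:
On the way:
1. the upper tray is lifted clear of the lower one (z of upper_tray in the frame of lower_tray above 0.064 m), for 0.1 s.
At the end, for the whole second after the job is handed in: The upper tray stands on the lower tray's lugs, turned end for end (its yellow end over the lower tray's plain end): its underside 50 to 58 mm above the lower tray's, centred within 12 mm, both level within 0.05 rad and at rest; the lower tray is on the bench within 40 mm of where it started (z of upper_tray in the frame of lower_tray between 0.05 and 0.058 m and x of upper_tray in the frame of lower_tray between -0.012 and 0.012 m and y of upper_tray in the frame of lower_tray between -0.012 and 0.012 m and x of upper_tray_yellow in the frame of lower_tray below -0.06 m and angle between each of upper_tray, lower_tray's own z axis and vertical below 0.05 rad and height (world z) of lower_tray below 0.006 m and distance of lower_tray from where it was at the start of the episode below 0.04 m and linear speed of each of upper_tray, lower_tray below 0.02 m/s); the robot touches nothing.
It fails at once if the upper tray is dropped (falls freely at over 0.5 m/s, out of the fingers) (linear speed of upper_tray above 0.5 m/s and contact force between the fingers and upper_tray below 0.05 N).
It fails at once if a bystander is shifted by more than 30 mm (distance of any of hammer, wrench, wire_brush, spray_can, magnet, tube from where it was at the start of the episode above 0.03 m).
It also fails if it takes over 42 s, if anything falls off the work surface, if the arm or the gripper's body presses on something with over 40 N, if the wrist force passes 120 N, or if a joint passes its speed limit or range.

ROBOT

A 6-joint arm with a two-finger parallel gripper is mounted at the origin on the work surface. World frame = base frame: x ahead of the robot, y to its left, z up, the work surface at z = 0. Lengths are in m, angles in rad, forces in N, time in s.
With the tool pointing down it reaches from about 0.425 to 0.925 m from the base axis. Payload 12.5 kg.
Tool frame: the origin (TCP) lies at the very end of the fingers, on their centre line; the grasp point (between the pads) lies 19 mm behind it (r.pinch_z is the distance from the TCP to the grasp point, in m); z points along the fingers, y is the line along which they close (so a half turn about z gives the same grasp; the last joint's range is limited). The gripper opens to 85 mm and grips with 20 to 120 N. Pads are 22 mm wide; open, the fingers measure 114 mm over their backs; the gripper's body (76 mm by 85 mm) begins 54 mm behind the grasp point. The pads swing forward as they close: fully open they stand 13 mm farther back than shut.
Start: joints at [1.234, 0.491, 1.559, -0, 1.092, -0.106], TCP at [0.143, 0.608, 0.231] pointing down, gripper open.
Joint ranges: [-3.1, 3.1], [-0.84, 2.19], [0.05, 2.79], [-1.13, 4.28], [0.06, 2.93], [-2.69, 2.69]. Speed limits (rad/s): [2.22, 2.22, 2.79, 3.14, 3.14, 3.14].

INTERFACE

Orientations are given as a unit quaternion [w, x, y, z].
In Python, from cell import r gives the robot as it stands.
- The arm moves only by the tool jog_arm, never from a script. Its argument "series" is one flat list of numbers, 7 for each row, row after row: the opening, from 0 (shut) to 1 (fully open), then the shift along the world's x, y, z in mm, then the turn, a rotation vector about the world's x, y, z in degrees. In form: [gripper, x, y, z, wx, wy, wz, gripper, x, y, z, wx, wy, wz, ...]. A call has 1 to 12 rows; each row shifts and turns the commanded pose from where the row before left it; what a row does not reach is not made up. A row lasts 1/12 s, in which the tool goes at most 41.7 mm and 7.16 degrees, less where a joint would pass 70% of its speed; a pose out of reach is approached as far as the arm can. A call with a gripper value outside its range is refused whole. The fingers move at their own pace and stop on an object; "squeeze" is the grip in N (left out, the last holds). Time passes only in rows, so rows that do not move let the fingers close. It gives the time, the measured TCP pose, the force, the opening and the grip force at its end, in the units of the state.
- r.read_state(): the state, without advancing time (a new reading comes with each control period).
- r.camera(name): name is "side" or "top" or "wrist"; returns (picture, depth): 420x560x3 uint8, blue, green, red; 420x560 float32, m along the optical axis (not along the pixel's ray), 0 where there is no reading.
- r.calibration(name): a dict with "camera_matrix" (3x3 intrinsics, pixels), "k1" (the pictures are not rectified: a ray, as slopes to the right and down, at radius r is drawn at 1 + k1 r^2 times it, then the intrinsics apply), "xyz" and "orientation" of the camera in the world. Camera axes: x right, y down, z forward; pixel columns grow to the right and rows downward; lengths in m; the calibration is good to about 2 mm. A picture is of the moment at which its call begins: read the wrist's pose just before it. calibration takes no time and is no camera call; for the wrist camera it gives the pose at the moment of the call.
- r.close_job(): hands the job in; it is judged then, once.
The state is a dict: "t": time; "qpos": joint angles; "joint_velocities": joint speeds; "tau": joint torques, N m; "ee_pos": TCP position; "tcp_rot": TCP orientation; "contact_force": force on the tool from outside, world axes, zero at the start; "ft_torque": the same for the moment, N m; "finger_gap": finger opening in m; "grasp_force": force on a finger pad.
Only numpy, scipy, OpenCV 4.12 (cv2) and the standard library are available. Lean on these libraries where they do the work, as an engineer would, in place of code of your own. Each camera call takes 0.05 s, during which the arm holds its last target. There are 200 camera calls.

## Working session

There is one attempt and no reset: what is moved stays moved. The work goes in short steps, Python scripts to look and compute and a tool call to move; the robot and the scene stay as the last step left them, time stands still between calls to the robot, and variables do not carry over. Pictures are saved under pics/ and viewed, at most 10 in all, crops included, and the job is handed in when it is done.

Besides the shell and the picture viewer there is one more tool, called after ">>>" as name(argument=value, ...) on one line, values as JSON. jog_arm: Moves the arm, as the interface text tells. Its arguments: {"type":"object","properties":{"series":{"type":"array"},"squeeze":{"type":"number"}},"required":["series"]}

```bash
mkdir -p pics; python3 - <<'E'
from cell import r
import cv2,numpy as np
s=r.read_state();print(s)
a,_=r.camera("top");b,_=r.camera("side")
cv2.imwrite("pics/top0.png",a);cv2.imwrite("pics/side0.png",b)
for n in("top","side"):print(n,r.calibration(n))
E
```

```text
{'t': 0.0, 'qpos': array([ 1.23441715e+00,  4.91542840e-01,  1.55944438e+00, -1.64125192e-05,
        1.09173860e+00, -1.05599292e-01]), 'joint_velocities': array([-0.0003607 ,  0.00049929, -0.00100868,  0.00090463,  0.00292344,
       -0.00019279]), 'tau': array([ 1.07415541e-03, -6.18466115e+01, -2.61587620e+01,  2.09380238e-05,
        4.13095288e-03,  3.37108611e-05]), 'ee_pos': array([0.14286396, 0.60821264, 0.23073988]), 'tcp_rot': array([-1.17088689e-04,  1.15130264e-01,  9.93350241e-01, -5.54399535e-04]), 'contact_force': array([-0.96102879, -0.98341597,  0.77788828]), 'ft_torque': array([ 0.01257641, -0.01279415, -0.03353953]), 'grasp_force': 0.0, 'finger_gap': 0.08518298346487384}
top {'camera_matrix': array([[412.0155503 ,   0.        , 275.10949858],
       [  0.        , 412.0155503 , 211.50002618],
       [  0.        ,   0.        ,   1.        ]]), 'k1': -0.10114402894072795, 'xyz': array([ 0.44570066, -0.01077945,  1.04019849]), 'orientation': array([-0.05957602,  0.71176204, -0.6981188 ,  0.04975572])}
side {'camera_matrix': array([[379.35039578,   0.        , 282.82109529],
       [  0.        , 379.35039578, 210.37520966],
       [  0.        ,   0.        ,   1.        ]]), 'k1': -0.058535746749434084, 'xyz': array([0.37286251, 0.65245482, 0.85890752]), 'orientation': array([ 0.05040342, -0.15799042,  0.91988315, -0.35540612])}
```

View pics/top0.png

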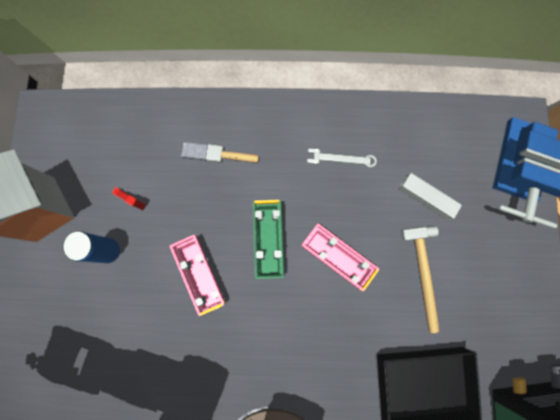

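View pics/side0.png

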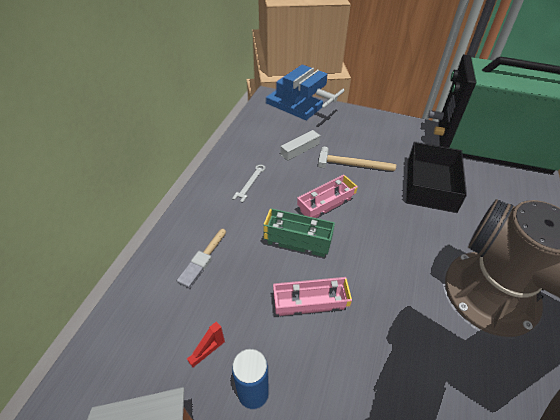

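The top view shows the green stack centred near (268,240), with its yellow end up at (268,202), which is world +x. Pink look-alikes lie at (197,275) and (340,257). The side view agrees.

```bash
cat > h.py <<'E'
from cell import r
import cv2,numpy as np
from scipy.spatial.transform import Rotation as R
def rot(q): return R.from_quat(np.roll(q,-1))
def rays(c,uv):
    k=c["k1"]; K=c["camera_matrix"]
    n=cv2.undistortPoints(np.float64(uv).reshape(-1,1,2),K,np.array([k,0,0,0.])).reshape(-1,2)
    return np.c_[n,np.ones(len(n))]@rot(c["orientation"]).as_matrix().T
def plane(c,uv,z):
    d=rays(c,uv); return c["xyz"]+d*((z-c["xyz"][2])/d[:,2])[:,None]
def look(name):
    c=r.calibration(name); p,d=r.camera(name); return c,p,d
def masks(p):
    h=cv2.cvtColor(p,cv2.COLOR_BGR2HSV)
    g=cv2.inRange(h,(60,90,35),(90,255,255)); y=cv2.inRange(h,(18,130,100),(34,255,255))
    return g,y
def cloud(c,d,m):
    v,u=np.nonzero((m>0)&(d>0)); return c["xyz"]+rays(c,np.c_[u,v])*d[v,u][:,None],np.c_[u,v]
def rect(P,lo,hi):
    Q=P[(P[:,2]>lo)&(P[:,2]<hi)]
    (x,y),(w,h),a=cv2.minAreaRect(np.float32(Q[:,:2]*1000))
    if w<h: a+=90; w,h=h,w
    a=(a+90)%180-90
    return x,y,w,h,a,np.median(Q[:,2]),len(Q)
E
python3 - <<'E'
from h import *
for n in("top","side"):
    c,p,d=look(n);g,y=masks(p)
    P,_=cloud(c,d,g|y);Y,_=cloud(c,d,y)
    k=(abs(P[:,0]-.45)<.15)&(abs(P[:,1])<.12);P=P[k];Y=Y[(abs(Y[:,0]-.53)<.1)&(abs(Y[:,1])<.1)]
    print(n,P.mean(0),np.percentile(P[:,2],[2,50,90,98]),rect(P,.08,.1),rect(P,.05,.1),Y[Y[:,2]>.08].mean(0))
    if n=="top":
        m=((g|y)>0); n_,l,st,_=cv2.connectedComponentsWithStats((m*255).astype(np.uint8))
        i=l[201:204,268].max() or l[230,256]; print(st[i])
        print("corners@.09",plane(c,[[254,200],[281,200],[285,278],[256,278]],.09).round(4))
E
```

```text
top [0.51579564 0.01898375 0.04597448] [0.0286442  0.03438718 0.08739185 0.0907181 ] (521.1155395507812, 18.526222229003906, 159.18521118164062, 63.55005645751953, 3.2465851306915283, np.float64(0.08907908856502833), 178) (521.1155395507812, 18.526222229003906, 159.18521118164062, 63.55005645751953, 3.2465851306915283, np.float64(0.06378026834520889), 497) [0.6181189  0.02322389 0.08796613]
[255 200  24   4  83]
corners@.09 [[ 0.6202  0.0541  0.09  ]
 [ 0.6214 -0.0093  0.09  ]
 [ 0.4407 -0.0217  0.09  ]
 [ 0.4393  0.0445  0.09  ]]
side [0.51661878 0.02694504 0.05991459] [0.00900741 0.06157196 0.0878138  0.09091709] (520.2131958007812, 22.003475189208984, 160.09043884277344, 66.86578369140625, 3.2577877044677734, np.float64(0.08734886916914547), 374) (520.3777465820312, 22.460569381713867, 160.5475311279297, 67.5415267944336, 3.466273069381714, np.float64(0.07112226035662061), 1144) [0.6163849  0.02945181 0.08687164]
```

>>> jog_arm(series=[1,19,-29,2,0,0,2,1,19,-29,2,0,0,2,1,19,-29,2,0,0,2,1,19,-29,2,0,0,2,1,19,-29,2,0,0,2,1,19,-29,2,0,0,2,1,19,-29,2,0,0,2,1,19,-29,2,0,0,2,1,19,-29,2,0,0,0,1,19,-29,2,0,0,0,1,19,-29,0,0,0,0,1,19,-29,0,0,0,0])

```text
t: 1.2
ee_pos: [0.3716, 0.2589, 0.2515]
tcp_rot: [0.0, -0.024, 1.0, 0.0]
contact_force: [0.8, 0.3, -0.6]
finger_gap: 0.0852
grasp_force: 0.0
```

>>> jog_arm(series=[1,20,-30,0,0,0,0,1,20,-30,0,0,0,0,1,20,-30,0,0,0,0,1,20,-30,0,0,0,0,1,20,-30,0,0,0,0,1,20,-30,0,0,0,0,1,20,-30,0,0,0,0,1,20,-30,0,0,0,0,1,0,0,0,0,0,0,1,0,0,0,0,0,0])

```text
t: 2.03
ee_pos: [0.5314, 0.019, 0.2508]
tcp_rot: [-0.0, -0.023, 1.0, 0.0]
contact_force: [-0.5, -0.3, 0.6]
finger_gap: 0.085
grasp_force: 0.0
```

```bash
python3 - <<'E'
from h import *
s=r.read_state();R0=rot(s["tcp_rot"]).as_matrix();print(s["t"],s["ee_pos"],np.degrees(np.arctan2(R0[1,1],R0[0,1])),R0[:,2],r.pinch_z,s["finger_gap"],s["qpos"])
c,p,d=look("wrist");print(c);cv2.imwrite("pics/w0.png",p)
g,y=masks(p);P,_=cloud(c,d,g|y);Y,_=cloud(c,d,y)
print(np.percentile(P[:,2],[2,50,98]));print(rect(P,.08,.1));Q=P[P[:,2]>.08];print(Q.min(0),Q.max(0));print(len(Y),Y.mean(0) if len(Y) else 0)
E
```

```text
2.0333 [0.53138435 0.0190275  0.25079466] 92.61821052429849 [-8.04017947e-04  1.75523467e-04 -9.99999661e-01] 0.0187 0.08504116214702011 [-8.85138196e-02  3.37912675e-01  1.76096189e+00  1.20069376e-04
  1.04353448e+00 -1.70506708e+00]
{'camera_matrix': array([[337.92363454,   0.        , 278.9244783 ],
       [  0.        , 337.92363454, 209.02758428],
       [  0.        ,   0.        ,   1.        ]]), 'k1': -0.007052774211015634, 'xyz': array([0.4632704 , 0.01691484, 0.39281983]), 'orientation': array([0.09305737, 0.68463514, 0.71632462, 0.09743761])}
[0.03131371 0.050228   0.09043605]
(530.8638916015625, 22.782276153564453, 179.970947265625, 63.829864501953125, 3.3118770122528076, np.float64(0.08944758755741866), 2281)
[ 0.43927526 -0.01372918  0.0800064 ] [0.62213172 0.05973071 0.09202086]
2513 [ 0.48824947 -0.07015577  0.05979851]
```

View pics/w0.png

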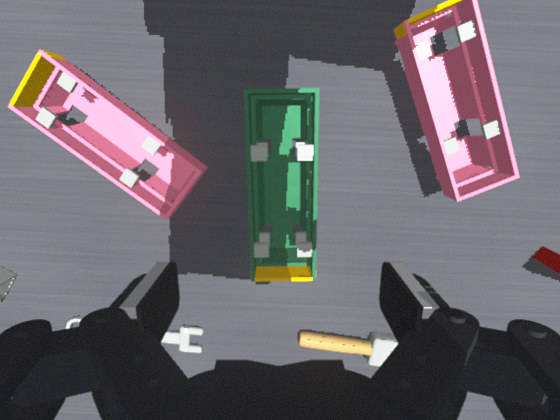

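The wrist view shows the stack rim from (247,88) to (318,282), yellow at the bottom (+x). The measured rim is 180.0 x 63.8 mm at z 0.0895, which matches the given sizes. Its centre is (0.531, 0.023) and its yaw 3.3°. Next I descend and grip.

>>> jog_arm(series=[1,0,4,-20,0,0,0.7,1,0,0,-30,0,0,0,1,0,0,-30,0,0,0,1,0,0,-30,0,0,0,1,0,0,-25,0,0,0,1,0,0,-20,0,0,0,1,0,0,-15,0,0,0,1,0,0,-10,0,0,0,1,0,0,-5,0,0,0,1,0,0,-4,0,0,0,1,0,0,0,0,0,0], squeeze=50)

```text
t: 3.0
ee_pos: [0.5309, 0.0248, 0.0624]
tcp_rot: [0.0, -0.031, 1.0, 0.0]
contact_force: [0.1, -0.1, 0.2]
finger_gap: 0.0852
grasp_force: 0.0
```

>>> jog_arm(series=[0,0,0,0,0,0,0,0,0,0,0,0,0,0,0,0,0,0,0,0,0,0,0,0,0,0,0,0,0,0,0,0,0,0,0,0,0,0,0,0,0,0,0,0,0,0,0,0,0])

```text
t: 3.58
ee_pos: [0.5314, 0.0242, 0.0634]
tcp_rot: [0.001, -0.03, 1.0, -0.0]
contact_force: [-1.3, -1.5, 5.8]
finger_gap: 0.0632
grasp_force: 53.6
```

```bash
python3 - <<'E'
from h import *
c,p,d=look("side");cv2.imwrite("pics/s1.png",cv2.resize(p[150:300,210:390],(720,600)))
print(r.read_state()["ee_pos"])
E
```

```text
[0.53141186 0.02417895 0.0633921 ]
```

View pics/s1.png

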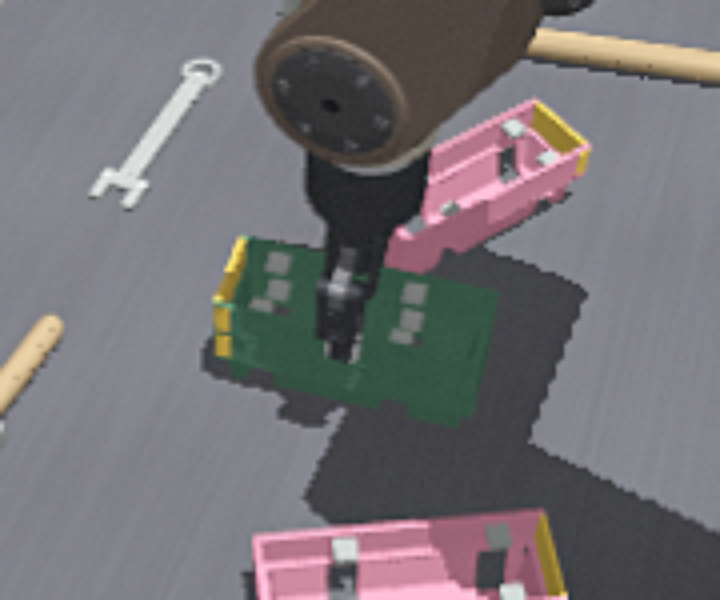

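The crop shows the fingers closed on the upper band at about (345,330), with the gap at 63.2 mm. Now the slow lift.

>>> jog_arm(series=[0,0,0,4,0,0,0,0,0,0,6,0,0,0,0,0,0,8,0,0,0,0,0,0,10,0,0,0,0,0,0,10,0,0,0,0,0,0,12,0,0,0,0,0,0,15,0,0,0,0,0,0,15,0,0,0,0,0,0,15,0,0,0,0,0,0,15,0,0,0,0,0,0,0,0,0,0,0,0,0,0,0,0,0])

```text
t: 4.63
ee_pos: [0.5311, 0.0245, 0.1732]
tcp_rot: [0.001, -0.03, 1.0, -0.0]
contact_force: [0.1, -0.6, -2.8]
finger_gap: 0.063
grasp_force: 56.3
```

```bash
python3 - <<'E'
from h import *
c,p,d=look("side");cv2.imwrite("pics/s2.png",p[100:320,180:420])
g,y=masks(p);P,_=cloud(c,d,g|y);P=P[(abs(P[:,0]-.53)<.15)&(abs(P[:,1]-.02)<.1)]
print(np.histogram(P[:,2],np.arange(0,.26,.01)))
lo=P[P[:,2]<.068];up=P[P[:,2]>.11]
print("low",rect(lo,.045,.066)); print("up",rect(up,.13,.25),up[:,2].max())
c,p,d=look("top");g,y=masks(p);P,_=cloud(c,d,g|y);P=P[(abs(P[:,0]-.53)<.15)&(abs(P[:,1]-.02)<.1)]
print("top",rect(P,.15,.23),len(P[P[:,2]<.07]))
E
```

```text
(array([122, 144,  91, 281, 207, 297,  92,   0,   0,   0,   0,   0,   0,
         0,  93, 133, 115, 282, 232, 290,  78,   0,   0,   0,   0]), array([0.  , 0.01, 0.02, 0.03, 0.04, 0.05, 0.06, 0.07, 0.08, 0.09, 0.1 ,
       0.11, 0.12, 0.13, 0.14, 0.15, 0.16, 0.17, 0.18, 0.19, 0.2 , 0.21,
       0.22, 0.23, 0.24, 0.25]))
low (530.04345703125, 23.051925659179688, 180.40296936035156, 68.02305603027344, 2.7367000579833984, np.float64(0.0563800891681987), 491)
up (529.5919189453125, 24.464111328125, 179.4804229736328, 68.93067932128906, 3.2152535915374756, np.float64(0.17956224724208725), 1223) 0.25904241177685083
top (0.0, 0.0, 0.0, 0.0, 0.0, np.float64(nan), 0) 0
  return _methods._mean(a, axis=axis, dtype=dtype,
  ret = ret.dtype.type(ret / rcount)
```

View pics/s2.png

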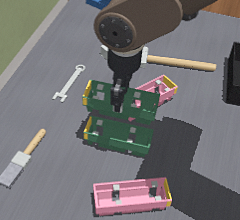

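The upper tray is clear at about 0.14 m and held level, and the lower tray hasn't moved. Turning it end for end (negative z keeps joint 6 within range).

>>> jog_arm(series=[0,0,0,0,0,0,-4,0,0,0,0,0,0,-7,0,0,0,0,0,0,-7,0,0,0,0,0,0,-7,0,0,0,0,0,0,-7,0,0,0,0,0,0,-7,0,0,0,0,0,0,-7,0,0,0,0,0,0,-7,0,0,0,0,0,0,-7,0,0,0,0,0,0,-7,0,0,0,0,0,0,-7,0,0,0,0,0,0,-7])

```text
t: 5.73
ee_pos: [0.5305, 0.0245, 0.1713]
tcp_rot: [-0.001, 0.628, 0.778, -0.001]
contact_force: [-0.0, 0.4, -3.5]
finger_gap: 0.0632
grasp_force: 56.1
```

>>> jog_arm(series=[0,0,0,0,0,0,-7,0,0,0,0,0,0,-7,0,0,0,0,0,0,-7,0,0,0,0,0,0,-7,0,0,0,0,0,0,-7,0,0,0,0,0,0,-7,0,0,0,0,0,0,-7,0,0,0,0,0,0,-7,0,0,0,0,0,0,-7,0,0,0,0,0,0,-7,0,0,0,0,0,0,-7,0,0,0,0,0,0,-7])

```text
t: 6.73
ee_pos: [0.5305, 0.0245, 0.1712]
tcp_rot: [-0.0, 0.988, 0.158, -0.001]
contact_force: [-0.0, -0.9, -3.1]
finger_gap: 0.0634
grasp_force: 56.1
```

>>> jog_arm(series=[0,0,0,0,0,0,-7,0,0,0,0,0,0,-4,0,0,0,0,0,0,0,0,0,0,0,0,0,0])

```text
t: 7.07
ee_pos: [0.5307, 0.0244, 0.1716]
tcp_rot: [-0.0, 0.998, 0.066, -0.001]
contact_force: [1.1, -0.0, -2.9]
finger_gap: 0.0631
grasp_force: 56.2
```

```bash
cat > m.py <<'E'
from h import *
s=r.read_state();R0=rot(s["tcp_rot"]).as_matrix();print(s["t"],s["ee_pos"],np.degrees(np.arctan2(R0[1,1],R0[0,1])),R0[:,2],s["qpos"][5])
for n in("side","wrist"):
    c,p,d=look(n);g,y=masks(p);P,_=cloud(c,d,g|y);P=P[(abs(P[:,0]-.53)<.15)&(abs(P[:,1]-.02)<.09)]
    h=s["ee_pos"][2]-.0634; hi=.09+h
    for nm,a,b in(("low",.045,.066),("up",hi-.012,hi+.01)):
        Q=P[(P[:,2]>a)&(P[:,2]<b)]
        if len(Q)>30: print(n,nm,np.round(rect(Q,a,b),4))
    Y,_=cloud(c,d,y);Y=Y[(abs(Y[:,1]-.02)<.05)&(abs(Y[:,0]-.53)<.12)]
    for t,K in(("Yup",Y[Y[:,2]>hi-.03]),("Ylow",Y[Y[:,2]<.062])):
        if len(K): print(n,t,len(K),np.median(K,0))
    cv2.imwrite(f"pics/m_{n}_{s['t']:.2f}.png",p)
E
python3 m.py
```

```text
7.0667 [0.53066748 0.02443487 0.17157574] -82.38050033544458 [-1.36436032e-03  1.23308878e-07 -9.99999069e-01] 1.3595961175533249
side low [5.303453e+02 2.315280e+01 1.806231e+02 6.699120e+01 3.662200e+00
 5.560000e-02 5.200000e+02]
side up [5.286994e+02 2.494610e+01 1.780306e+02 6.815070e+01 7.780900e+00
 1.947000e-01 4.450000e+02]
side Yup 54 [0.44268177 0.04014101 0.19445501]
side Ylow 69 [0.61679428 0.03265239 0.05222708]
wrist low [ 5.484823e+02  2.388840e+01  6.313810e+01  2.975900e+01 -8.425540e+01
  5.920000e-02  3.040000e+02]
wrist up [5.560833e+02 2.855750e+01 1.287050e+02 6.450940e+01 7.717900e+00
 1.975000e-01 1.333900e+04]
```

>>> jog_arm(series=[0,0,-1,0,0,0,-2.2,0,0,-0.5,0,0,0,-2.1,0,0,0,0,0,0,0,0,0,0,0,0,0,0,0,0,0,0,0,0,0])

```text
t: 7.58
ee_pos: [0.5309, 0.023, 0.1723]
tcp_rot: [0.0, 1.0, 0.029, -0.0]
contact_force: [-0.1, -0.5, -3.1]
finger_gap: 0.0631
grasp_force: 56.2
```

```bash
python3 m.py; ls pics
```

```text
7.5833 [0.53091836 0.02297103 0.17225966] -86.71525608801007 [-1.46703359e-04 -8.61699241e-05 -9.99999986e-01] 1.4325100879541992
side low [5.305053e+02 2.233730e+01 1.809844e+02 6.793260e+01 3.042600e+00
 5.610000e-02 4.920000e+02]
side up [5.289587e+02 2.375490e+01 1.782409e+02 6.714030e+01 3.057900e+00
 1.954000e-01 4.490000e+02]
side Yup 67 [0.44253395 0.04262057 0.19322852]
side Ylow 69 [0.61695155 0.03205785 0.05083704]
wrist low [ 5.489334e+02  2.425400e+01  6.316620e+01  3.050760e+01 -8.687670e+01
  5.910000e-02  2.770000e+02]
wrist up [5.566884e+02 2.522880e+01 1.288012e+02 6.438950e+01 3.092600e+00
 1.981000e-01 1.327800e+04]
m_side_7.07.png
m_side_7.58.png
m_wrist_7.07.png
m_wrist_7.58.png
s1.png
s2.png
side0.png
top0.png
w0.png
```

>>> jog_arm(series=[0,0.5,-1,-5,0,0,0.2,0,0,0,-10,0,0,0,0,0,0,-15,0,0,0,0,0,0,-15,0,0,0,0,0,0,-12,0,0,0,0,0,0,-8,0,0,0,0,0,0,-4,0,0,0,0,0,0,0,0,0,0,0,0,0,0,0,0,0,0])

```text
schema error: expected a multiple of 7 numbers
```

```bash
python3 m.py; python3 -c "
import cv2,glob
f=sorted(glob.glob('pics/m_side_*.png'),key=lambda s:float(s[12:-4]))[-1]
cv2.imwrite('pics/v1.png',cv2.resize(cv2.imread(f)[150:300,210:390],(720,600),interpolation=cv2.INTER_CUBIC))"
```

```text
7.6833 [0.53092649 0.02297466 0.17228956] -86.75290694631019 [-6.91364012e-05 -9.96888687e-05 -9.99999993e-01] 1.4331850675959958
side low [5.303159e+02 2.331870e+01 1.808006e+02 6.754220e+01 2.831500e+00
 5.610000e-02 5.000000e+02]
side up [5.289155e+02 2.351590e+01 1.780734e+02 6.690410e+01 3.207500e+00
 1.956000e-01 4.560000e+02]
side Yup 68 [0.44242479 0.04471663 0.19389253]
side Ylow 67 [0.61692556 0.03284024 0.052829  ]
wrist low [ 5.489604e+02  2.433390e+01  6.298050e+01  3.054700e+01 -8.690590e+01
  5.920000e-02  2.730000e+02]
wrist up [5.563716e+02 2.520360e+01 1.289118e+02 6.439630e+01 3.074600e+00
 1.982000e-01 1.328000e+04]
```

View pics/v1.png

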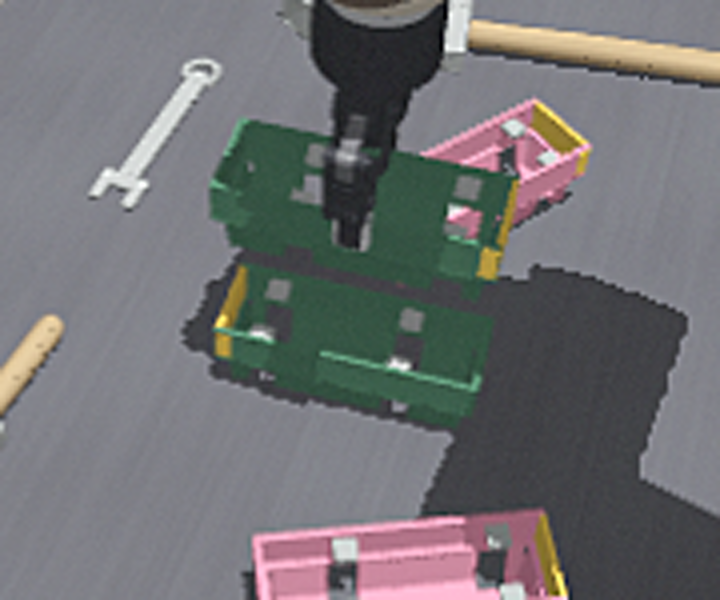

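The call was refused for a bad count, so nothing moved. The view shows the upper tray level above the lower one, yellow ends opposite (upper near (505,230), lower near (230,310)). I'm repeating the descent.

>>> jog_arm(series=[0,0.5,-1,-5,0,0,0,0,0,0,-10,0,0,0,0,0,0,-15,0,0,0,0,0,0,-15,0,0,0,0,0,0,-12,0,0,0,0,0,0,-8,0,0,0,0,0,0,-4,0,0,0,0,0,0,0,0,0,0,0,0,0,0,0,0,0])

```text
t: 8.53
ee_pos: [0.5316, 0.0219, 0.1034]
tcp_rot: [0.0, 1.0, 0.028, 0.0]
contact_force: [-0.4, -0.7, -2.1]
finger_gap: 0.063
grasp_force: 56.2
```

```bash
python3 m.py
```

```text
8.5333 [0.53159265 0.02191171 0.1033733 ] -86.82492787040027 [ 1.72795931e-05 -8.62178903e-05 -9.99999996e-01] 1.4325380728379549
side low [5.297930e+02 2.784870e+01 1.807934e+02 5.879040e+01 4.265400e+00
 5.540000e-02 2.710000e+02]
side up [5.295291e+02 2.243040e+01 1.782474e+02 6.709190e+01 3.088500e+00
 1.263000e-01 3.870000e+02]
side Yup 59 [0.44276511 0.03800869 0.12495108]
side Ylow 33 [0.61511692 0.05730877 0.04860031]
wrist low [5.306470e+02 2.343510e+01 1.745997e+02 6.293100e+01 3.060600e+00
 5.660000e-02 6.700000e+02]
wrist up [5.573206e+02 2.404130e+01 1.285293e+02 6.438010e+01 3.139200e+00
 1.295000e-01 1.355200e+04]
```

>>> jog_arm(series=[0,0,0,-4,0,0,0,0,0,0,-4,0,0,0,0,0,0,-2,0,0,0,0,0,0,-1.5,0,0,0,0,0,0,-1.5,0,0,0,0,0,0,-1,0,0,0,0,0,0,0,0,0,0,0,0,0,0,0,0,0])

```text
t: 9.3
ee_pos: [0.5315, 0.022, 0.0893]
tcp_rot: [0.0, 1.0, 0.028, -0.0]
contact_force: [0.6, 0.1, -3.2]
finger_gap: 0.063
grasp_force: 56.2
```

>>> jog_arm(series=[0,0,0,-1,0,0,0,0,0,0,0,0,0,0])

```text
t: 9.47
ee_pos: [0.5315, 0.0219, 0.0883]
tcp_rot: [0.0, 1.0, 0.028, 0.0]
contact_force: [0.4, -0.4, -3.5]
finger_gap: 0.0629
grasp_force: 56.2
```

>>> jog_arm(series=[0,0,0,-1,0,0,0,0,0,0,0,0,0,0])

```text
t: 9.63
ee_pos: [0.5316, 0.0219, 0.0876]
tcp_rot: [0.0, 1.0, 0.028, 0.0]
contact_force: [-0.7, -0.0, 0.6]
finger_gap: 0.0629
grasp_force: 56.6
```

>>> jog_arm(series=[0,0,0,-0.5,0,0,0,0,0,0,0,0,0,0])

```text
t: 9.8
ee_pos: [0.5317, 0.0219, 0.0874]
tcp_rot: [0.0, 1.0, 0.028, 0.0]
contact_force: [-1.1, -0.7, 6.4]
finger_gap: 0.0629
grasp_force: 57.3
```

>>> jog_arm(series=[0,0,0,-0.5,0,0,0,0,0,0,0,0,0,0])

```text
t: 9.97
ee_pos: [0.5317, 0.0219, 0.0874]
tcp_rot: [0.0, 1.0, 0.028, 0.001]
contact_force: [-3.1, -0.7, 11.3]
finger_gap: 0.0634
grasp_force: 57.9
```

Contact came at TCP 87.4 mm, exactly the stacked height. Releasing and retreating upward.

>>> jog_arm(series=[0,0,0,0.7,0,0,0,0.8,0,0,0,0,0,0,0.9,0,0,0,0,0,0,1,0,0,0,0,0,0,1,0,0,0,0,0,0,1,0,0,0,0,0,0,1,0,0,0,0,0,0])

```text
t: 10.55
ee_pos: [0.5315, 0.0219, 0.087]
tcp_rot: [0.0, 1.0, 0.028, -0.0]
contact_force: [-0.5, 0.1, 0.4]
finger_gap: 0.0854
grasp_force: 0.0
```

>>> jog_arm(series=[1,0,0,5,0,0,0,1,0,0,10,0,0,0,1,0,0,15,0,0,0,1,0,0,20,0,0,0,1,0,0,20,0,0,0,1,0,0,20,0,0,0,1,0,0,20,0,0,0,1,0,0,20,0,0,0,1,0,0,20,0,0,0,1,0,0,10,0,0,0,1,0,0,0,0,0,0,1,0,0,0,0,0,0])

```text
t: 11.55
ee_pos: [0.5313, 0.022, 0.2471]
tcp_rot: [0.0, 1.0, 0.028, 0.0]
contact_force: [0.1, 0.3, -0.6]
finger_gap: 0.0853
grasp_force: 0.0
```

```bash
python3 - <<'E'
from h import *
print(r.read_state()["t"])
for n in("side","wrist"):
    c,p,d=look(n);g,y=masks(p);P,_=cloud(c,d,g|y);P=P[(abs(P[:,0]-.53)<.15)&(abs(P[:,1]-.02)<.09)]
    print(n,"up",np.round(rect(P,.105,.125),3),"low",np.round(rect(P,.045,.064),3))
    Q=P[(P[:,2]>.108)&(P[:,2]<.122)]
    A=np.c_[Q[:,:2]-Q[:,:2].mean(0),np.ones(len(Q))];print("tilt/height",np.linalg.lstsq(A,Q[:,2],rcond=None)[0])
    a=p if n=="wrist" else cv2.resize(p[150:300,210:390],(560,420))
    cv2.imwrite(f"pics/end_{n}.png",a)
E
python3 -c "
import cv2;cv2.imwrite('pics/end.png',cv2.resize(cv2.hconcat([cv2.imread('pics/end_side.png'),cv2.imread('pics/end_wrist.png')]),(800,300)))"
```

```text
11.55
side up [5.30240e+02 2.33010e+01 1.79727e+02 6.77270e+01 2.69300e+00 1.12000e-01
 4.17000e+02] low [5.29982e+02 2.29170e+01 1.79969e+02 6.74900e+01 3.08900e+00 5.70000e-02
 4.41000e+02]
tilt/height [0.00110475 0.00511787 0.11260125]
wrist up [5.31562e+02 2.38440e+01 1.79289e+02 6.39510e+01 2.94000e+00 1.14000e-01
 2.78100e+03] low [5.30573e+02 2.47530e+01 1.58480e+02 4.41750e+01 3.05200e+00 5.70000e-02
 5.86100e+03]
tilt/height [ 0.00479006 -0.00287166  0.11325602]
```

View pics/end.png

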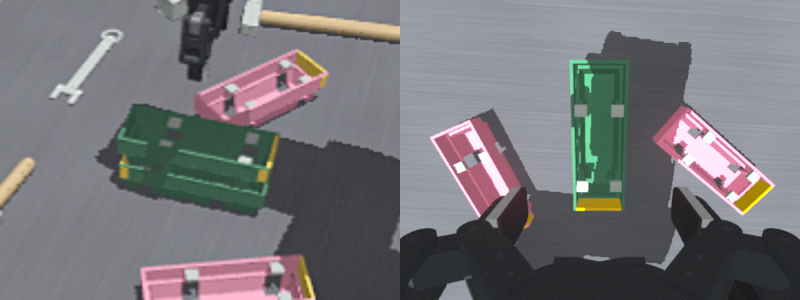

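The upper rim stands at z 0.114, level, centred within about 1 mm and with yellow ends opposite: upper at (270,155), lower at (122,167) in the side half. The lower tray hasn't moved and the gripper is clear.

```bash
python3 -c "
from cell import r
print(r.close_job())"
```

```text
the job is handed in; nothing more can be done
None
```

The upper tray is turned end for end and stands level on the lower tray's lugs, about 1 mm off centre, with the lower tray unmoved; I handed the job in at about 12 s, and the hand-in gave no verdict.

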